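# Spread the couplings in the parts tray and close it

## Robot

A 6-joint arm with a two-finger parallel gripper is mounted at the origin on the work surface. World frame = base frame: x ahead of the robot, y to its left, z up, the work surface at z = 0. Lengths are in mm, angles in rad, forces in N, time in s.
With the tool pointing down it reaches from about 300 to 750 mm from the base axis. Payload 8.5 kg.
Tool frame: the origin (TCP) lies midway between the tips of the shut fingers; the grasp point (between the pads) lies 19 mm behind it; y points along the fingers, x is the direction in which the jaws open and shut, and the axes are right-handed (so a half turn about y gives the same grasp; the last joint's range is limited). The gripper opens to 88 mm and grips with 3 to 60 N. Pads are 18 mm wide; open, the fingers measure 123 mm over their backs; the gripper's body (75 mm by 187 mm) begins 45 mm behind the grasp point.
Start: joints at [1.067, 0.381, 1.297, -0, 1.464, -0.215], TCP at [156.633, 527.206, 238.748] pointing down, gripper open.
Joint ranges: [-3.11, 3.11], [-0.89, 2.33], [0.22, 2.48], [-1.42, 4.56], [0.17, 2.85], [-2.88, 2.88]. Speed limits (rad/s): [2.39, 2.39, 3.14, 3.14, 3.14, 3.14].

## Interface

Orientations are given as a unit quaternion [x, y, z, w].
In Python, from workcell import robot gives the robot as it stands.
- The arm moves only by the shell command python3 -m jog 'ROWS' [OPENING] [FORCE]. ROWS is JSON, one flat list of numbers, 6 for each row, row after row: the shift along the world's x, y, z in mm, then the turn, a rotation vector about the world's x, y, z in rad. In form: [dx, dy, dz, rx, ry, rz, dx, dy, dz, rx, ry, rz, ...]. A call has exactly 8 rows; each row shifts and turns the pose as measured when the row begins; what a row does not reach is not made up. A row lasts 1/8 s, in which the tool goes at most 62.5 mm and 10.7 degrees, less where a joint would pass 70% of its speed; a pose out of reach is approached as far as the arm can. A call with a gripper value outside its range is refused whole. OPENING is the closure, from 0 (fully open) to 1 (shut), set as the call begins (- or left out, the last holds). The fingers move at their own pace and stop on an object; FORCE is the grip in N (left out, the last holds). Time passes only in rows, so rows that do not move let the fingers close, or fill a call up. It gives the time, the measured TCP pose, the force and the opening at its end, in the units of the state.
- robot.sense(): the state, without advancing time (a new reading comes with each control period).
- robot.capture(name): name is "scene" or "top"; returns (picture, depth): 384x512x3 uint8, blue, green, red; 384x512 float32, mm along the optical axis (not along the pixel's ray), 0 where there is no reading.
- robot.camera_model(name): a dict with "mtx" (3x3 intrinsics, pixels), "origin" and "rotation" of the camera in the world. Camera axes: x right, y up, looking along -z (the intrinsics and any distortion apply to the point x, -y, -z); pixel columns grow to the right and rows downward; lengths in mm; the calibration is good to about 2 mm. A picture is of the moment at which its call begins. camera_model takes no time and is no camera call.
- robot.sign_off(): hands the job in, once; it reports no verdict.
The state is a dict: "t": time; "joints": joint angles; "qd": joint speeds; "joint_torque": joint torques, N m; "position": TCP position; "eef_rot": TCP orientation; "contact_force": force on the tool from outside, world axes, zero at the start; "torque": the same for the moment, N m; "finger_gap": opening from 0.0 (shut) to 1.0 (fully open).
Only numpy, scipy, OpenCV 4.12 (cv2) and the standard library are available. Lean on these libraries where they do the work, as an engineer would, in place of code of your own. Each camera call takes 0.05 s, during which the arm holds its last target. There are 200 camera calls.

## Task

The five metal couplings are heaped together in the white parts tray. Spread them out into one even layer, all standing flange down on the tray floor, with a clear gap of at least 20 mm between any two flanges and both ends of the tray used: at least two couplings well towards each end. Then lift the loose grey cover by its handle and set it gently (not dropped) onto the tray, so that its feet drop inside the rim and it sits seated and level; leave the pot of cable ties, the heat gun and the tape roll alone.

Things in the scene. Friction and masses are not known exactly. Their poses are not given: they have to be found in the camera images.
- tray: white open plastic tray fixed to the bench, outside 208 mm (its x) by 288 mm (its y) by 62 mm high, walls and floor 4 mm: inside 200 by 280 mm and 58 mm deep. Origin: centre of its underside, on the bench; the floor is at z = 4 mm and the rim at z = 62 mm. Its long side is its y axis. It can stand to the left or to the right
- coupling1: dark grey metal flanged coupling, one of five identical: round flange 60 mm diameter, 14 mm thick, with a round hub 30 mm diameter rising 28 mm above it (42 mm in all), 0.17 kg. Origin: centre of the flange's underside; z along the hub, up. Starts on the tray floor in the cluster
- coupling2: dark grey metal flanged coupling, one of five identical: round flange 60 mm diameter, 14 mm thick, with a round hub 30 mm diameter rising 28 mm above it (42 mm in all), 0.17 kg. Origin: centre of the flange's underside; z along the hub, up. Starts on the tray floor in the cluster
- coupling3: dark grey metal flanged coupling, one of five identical: round flange 60 mm diameter, 14 mm thick, with a round hub 30 mm diameter rising 28 mm above it (42 mm in all), 0.17 kg. Origin: centre of the flange's underside; z along the hub, up. Starts on the tray floor in the cluster
- coupling4: dark grey metal flanged coupling, one of five identical: round flange 60 mm diameter, 14 mm thick, with a round hub 30 mm diameter rising 28 mm above it (42 mm in all), 0.17 kg. Origin: centre of the flange's underside; z along the hub, up. Starts on the tray floor in the cluster
- coupling5: dark grey metal flanged coupling, one of five identical: round flange 60 mm diameter, 14 mm thick, with a round hub 30 mm diameter rising 28 mm above it (42 mm in all), 0.17 kg. Origin: centre of the flange's underside; z along the hub, up. Starts upright on top of the cluster, resting on three hubs
- cover: loose grey plastic cover on the bench beside the tray, 0.45 kg: plate 220 (x) by 300 (y) by 5 mm with four tapered feet (18 mm diameter, 8 at the tip, 10 long) at x = +-87, y = +-127 mm, fitting inside the tray's corners with 4 mm play each way. Origin: centre, level with the feet's tips; plate underside at z = 10 mm; seated, the origin is 52 mm above the tray's. Same after a half turn
- cover_handle (a point): middle of the cover's black bar handle, the point to grip: bar 16 mm wide (cover x), 110 mm long (cover y), 16 mm high, centre 52 mm above the cover's origin, on two posts at its ends, 29 mm of free space under it
- tie_pot: bystander: white round pot of cable ties, 72 mm diameter, 110 mm high (ties to 145 mm), origin at the centre of its underside
- heat_gun: bystander: red heat gun lying flat, 230 mm long along its x, 64 mm high, grip out to its -y side by 145 mm, origin under the barrel
- tape_roll: bystander: roll of pale tape lying flat, 100 mm diameter, 45 mm high, origin at the centre of its underside
Things that resemble listed ones, but are neither listed nor needed, are in the scene too. What is shaped like the coupling1 but pink or turquoise is not meant.

How it is judged (in metres and radians):
On the way, in this order (a step that is already met when the one before it is completed fails the run):
1. all five couplings stand flange down on the tray floor in an even layer, released, at least 18 mm between flanges, two or more towards each end, with the cover still off (z of coupling1 in the frame of tray between 0 and 0.008 m and angle between each of coupling1, coupling2, coupling3, coupling4, coupling5's own z axis and vertical below 0.12 rad and x of coupling1 in the frame of tray between -0.1 and 0.1 m and y of coupling1 in the frame of tray between -0.14 and 0.14 m and z of coupling2 in the frame of tray between 0 and 0.008 m and x of coupling2 in the frame of tray between -0.1 and 0.1 m and y of coupling2 in the frame of tray between -0.14 and 0.14 m and z of coupling3 in the frame of tray between 0 and 0.008 m and x of coupling3 in the frame of tray between -0.1 and 0.1 m and y of coupling3 in the frame of tray between -0.14 and 0.14 m and z of coupling4 in the frame of tray between 0 and 0.008 m and x of coupling4 in the frame of tray between -0.1 and 0.1 m and y of coupling4 in the frame of tray between -0.14 and 0.14 m and z of coupling5 in the frame of tray between 0 and 0.008 m and x of coupling5 in the frame of tray between -0.1 and 0.1 m and y of coupling5 in the frame of tray between -0.14 and 0.14 m and horizontal distance between coupling1 and coupling2 above 0.078 m and horizontal distance between each of coupling1, coupling2 and coupling3 above 0.078 m and horizontal distance between each of coupling1, coupling2, coupling3 and coupling4 above 0.078 m and horizontal distance between each of coupling1, coupling2, coupling3, coupling4 and coupling5 above 0.078 m and (y of each of coupling1, coupling2 in the frame of tray above 0.04 m or y of each of coupling1, coupling3 in the frame of tray above 0.04 m or y of each of coupling1, coupling4 in the frame of tray above 0.04 m or y of each of coupling1, coupling5 in the frame of tray above 0.04 m or y of each of coupling2, coupling3 in the frame of tray above 0.04 m or y of each of coupling2, coupling4 in the frame of tray above 0.04 m or y of each of coupling2, coupling5 in the frame of tray above 0.04 m or y of each of coupling3, coupling4 in the frame of tray above 0.04 m or y of each of coupling3, coupling5 in the frame of tray above 0.04 m or y of each of coupling4, coupling5 in the frame of tray above 0.04 m) and (y of each of coupling1, coupling2 in the frame of tray below -0.04 m or y of each of coupling1, coupling3 in the frame of tray below -0.04 m or y of each of coupling1, coupling4 in the frame of tray below -0.04 m or y of each of coupling1, coupling5 in the frame of tray below -0.04 m or y of each of coupling2, coupling3 in the frame of tray below -0.04 m or y of each of coupling2, coupling4 in the frame of tray below -0.04 m or y of each of coupling2, coupling5 in the frame of tray below -0.04 m or y of each of coupling3, coupling4 in the frame of tray below -0.04 m or y of each of coupling3, coupling5 in the frame of tray below -0.04 m or y of each of coupling4, coupling5 in the frame of tray below -0.04 m) and linear speed of each of coupling1, coupling2, coupling3, coupling4, coupling5 below 0.02 m/s and contact force between each of coupling1, coupling2, coupling3, coupling4, coupling5 and the fingers below 0.1 N), for 0.2 s.
2. the cover is lifted by the fingers, clear of the bench (height (world z) of cover above 0.055 m and contact force between cover and the fingers above 1 N), for 0.1 s.
3. the cover sits seated and level on the tray's rim (z of cover in the frame of tray between 0.049 and 0.055 m and angle between cover's own z axis and vertical below 0.025 rad and angle between the y axis of cover and the y axis of tray, either way round below 0.08 rad and x of cover in the frame of tray between -0.01 and 0.01 m and y of cover in the frame of tray between -0.01 and 0.01 m), for 0.2 s.
At the end, for the whole second after the job is handed in: Couplings flange down on the tray floor (4 mm, 7 deg), centres over 78 mm apart, two or more over 40 mm from the tray's middle towards each end; cover on the rim within 10 mm and 0.08 rad of the tray, origin 49 to 55 mm above the tray's, level to 0.025 rad; all at rest (all of step 3 and z of coupling1 in the frame of tray between 0 and 0.008 m and angle between each of coupling1, coupling2, coupling3, coupling4, coupling5's own z axis and vertical below 0.12 rad and x of coupling1 in the frame of tray between -0.1 and 0.1 m and y of coupling1 in the frame of tray between -0.14 and 0.14 m and z of coupling2 in the frame of tray between 0 and 0.008 m and x of coupling2 in the frame of tray between -0.1 and 0.1 m and y of coupling2 in the frame of tray between -0.14 and 0.14 m and z of coupling3 in the frame of tray between 0 and 0.008 m and x of coupling3 in the frame of tray between -0.1 and 0.1 m and y of coupling3 in the frame of tray between -0.14 and 0.14 m and z of coupling4 in the frame of tray between 0 and 0.008 m and x of coupling4 in the frame of tray between -0.1 and 0.1 m and y of coupling4 in the frame of tray between -0.14 and 0.14 m and z of coupling5 in the frame of tray between 0 and 0.008 m and x of coupling5 in the frame of tray between -0.1 and 0.1 m and y of coupling5 in the frame of tray between -0.14 and 0.14 m and horizontal distance between coupling1 and coupling2 above 0.078 m and horizontal distance between each of coupling1, coupling2 and coupling3 above 0.078 m and horizontal distance between each of coupling1, coupling2, coupling3 and coupling4 above 0.078 m and horizontal distance between each of coupling1, coupling2, coupling3, coupling4 and coupling5 above 0.078 m and (y of each of coupling1, coupling2 in the frame of tray above 0.04 m or y of each of coupling1, coupling3 in the frame of tray above 0.04 m or y of each of coupling1, coupling4 in the frame of tray above 0.04 m or y of each of coupling1, coupling5 in the frame of tray above 0.04 m or y of each of coupling2, coupling3 in the frame of tray above 0.04 m or y of each of coupling2, coupling4 in the frame of tray above 0.04 m or y of each of coupling2, coupling5 in the frame of tray above 0.04 m or y of each of coupling3, coupling4 in the frame of tray above 0.04 m or y of each of coupling3, coupling5 in the frame of tray above 0.04 m or y of each of coupling4, coupling5 in the frame of tray above 0.04 m) and (y of each of coupling1, coupling2 in the frame of tray below -0.04 m or y of each of coupling1, coupling3 in the frame of tray below -0.04 m or y of each of coupling1, coupling4 in the frame of tray below -0.04 m or y of each of coupling1, coupling5 in the frame of tray below -0.04 m or y of each of coupling2, coupling3 in the frame of tray below -0.04 m or y of each of coupling2, coupling4 in the frame of tray below -0.04 m or y of each of coupling2, coupling5 in the frame of tray below -0.04 m or y of each of coupling3, coupling4 in the frame of tray below -0.04 m or y of each of coupling3, coupling5 in the frame of tray below -0.04 m or y of each of coupling4, coupling5 in the frame of tray below -0.04 m) and linear speed of each of coupling1, coupling2, coupling3, coupling4, coupling5, cover below 0.02 m/s); the robot touches nothing.
It fails at once if the cover is dropped (falls freely faster than 0.5 m/s) (linear speed of cover above 0.5 m/s and contact force between cover and the fingers below 0.1 N).
It fails at once if the pot of cable ties is moved more than 30 mm (distance of tie_pot from where it was at the start of the episode above 0.03 m).
It fails at once if the heat gun is moved more than 30 mm (distance of heat_gun from where it was at the start of the episode above 0.03 m).
It fails at once if the tape roll is moved more than 30 mm (distance of tape_roll from where it was at the start of the episode above 0.03 m).
It also fails if it takes over 72 s, if anything falls off the work surface, if the arm or the gripper's body presses on something with over 40 N, if the wrist force passes 120 N, or if a joint passes its speed limit or range.

## Working session

There is one attempt and no reset: what is moved stays moved. The work goes in short steps, Python scripts to look and compute and a shell command to move; the robot and the scene stay as the last step left them, time stands still between calls to the robot, and variables do not carry over. Pictures are saved under pics/ and viewed, about 8 in all and at most 12, crops included, and the job is handed in when it is done.

```bash
ls; mkdir -p pics; cat > h.py <<'E'
import numpy as np, cv2
from workcell import robot
def world(name, depth):
    m=robot.camera_model(name); K=np.array(m["mtx"]); R=np.array(m["rotation"]); o=np.array(m["origin"])
    v,u=np.mgrid[0:384,0:512]
    d=depth
    p=np.stack([(u-K[0,2])/K[0,0]*d, -(v-K[1,2])/K[1,1]*d, -d],-1)
    return p@R.T+o
def ray(name,u,v,z):
    m=robot.camera_model(name); K=np.array(m["mtx"]); R=np.array(m["rotation"]); o=np.array(m["origin"])
    r=R@np.array([(u-K[0,2])/K[0,0],-(v-K[1,2])/K[1,1],-1]); return o+r*(z-o[2])/r[2]
E
python3 - <<'E'
from h import *
for n in("scene","top"):
    p,d=robot.capture(n); cv2.imwrite(f"pics/{n}0.png",p); np.savez(f"{n}0.npz",p=p,d=d)
    print(n,robot.camera_model(n),(d==0).mean())
print(robot.sense())
a=cv2.imread("pics/scene0.png");b=cv2.imread("pics/top0.png")
cv2.imwrite("pics/s0.png",cv2.resize(a,(800,600)));cv2.imwrite("pics/t0.png",cv2.resize(b,(800,600)))
E
```

```text
pics
scene {'mtx': array([[376.42905286,   0.        , 255.52331332],
       [  0.        , 376.42905286, 192.43308872],
       [  0.        ,   0.        ,   1.        ]]), 'origin': array([1098.97275093, -594.42030103, 1174.55919442]), 'rotation': array([0.29381916, 0.11077471, 0.35461442, 0.88070874])} 0.003911336263020833
top {'mtx': array([[478.87055795,   0.        , 254.43577902],
       [  0.        , 478.87055795, 193.21609509],
       [  0.        ,   0.        ,   1.        ]]), 'origin': array([ 317.19018357,  -10.68736659, 1559.70515945]), 'rotation': array([-0.05059291,  0.05185793,  0.71276649, -0.69764966])} 0.0038553873697916665
{'t': 0.1, 'joints': array([ 1.06670337e+00,  3.81152446e-01,  1.29815222e+00, -1.84664124e-05,
        1.46357323e+00, -2.15255693e-01]), 'qd': array([ 0.00045038, -0.00051155, -0.0038643 , -0.00162586, -0.00182782,
        0.00089643]), 'joint_torque': array([ 3.01196378e-03, -4.38645673e+01, -2.24916959e+01,  7.14051467e-02,
        3.41532624e-02, -4.90876255e-05]), 'position': array([156.52527685, 527.00599786, 238.1977558 ]), 'eef_rot': array([ 0.56694647,  0.42242562, -0.42324794, -0.56655933]), 'contact_force': array([-0.12906334,  0.40301989,  0.10330827]), 'torque': array([ 0.02943949, -0.03004361, -0.05717061]), 'finger_gap': 0.9980300959527378}
```

View pics/t0.png

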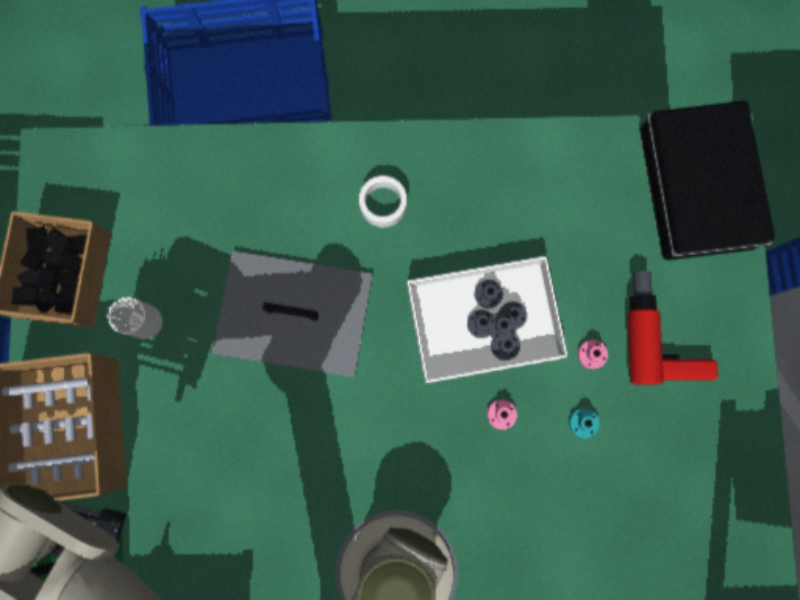

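View pics/s0.png

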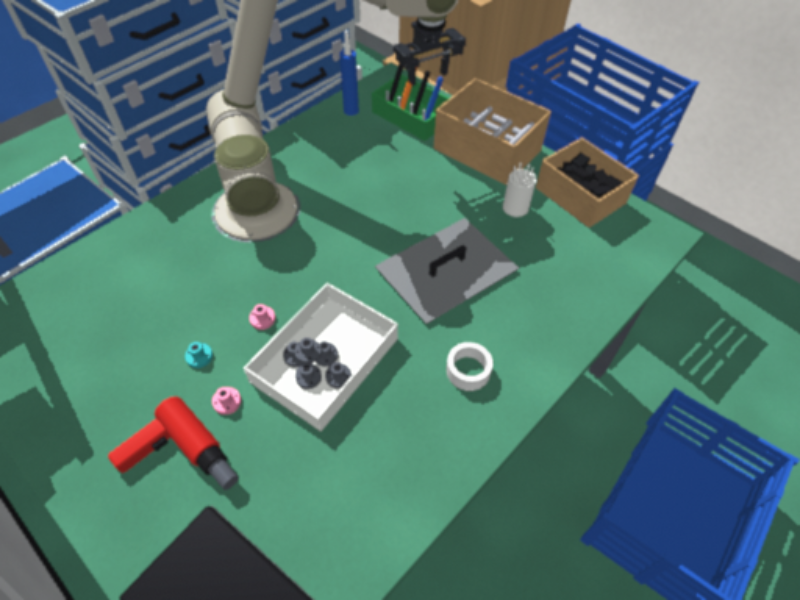

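The top view shows the tray at about (487,320) on the 800 px picture. The dark coupling heap is at (480-515, 290-345), the cover's handle at (290,311), the pot at (128,317), the tape at (383,200) and the heat gun at (645,330). Lookalikes are pink at (593,353) and (502,414) and turquoise at (585,422); none of these is wanted. Next I measure, with one close crop of the heap.

```bash
sed -i 's/^from workcell/from scipy.spatial.transform import Rotation as Ro\nfrom workcell/; s/R=np.array(m\["rotation"\])/R=Ro.from_quat(m["rotation"]).as_matrix()/' h.py
cat > meas.py <<'E'
from h import *
import sys
def tray(p,w):
    g=p.astype(int).mean(-1)
    s=p.max(-1).astype(int)-p.min(-1)
    m=((w[...,2]>52)&(w[...,2]<70)&(abs(w[...,0]-500)<320)).astype(np.uint8)
    return m
def report(n,d,p):
    w=world(n,d)
    s=p.max(-1).astype(int)-p.min(-1)
    print(n,"bench z",np.median(w[...,2][(s>40)&(abs(w[...,2])<30)]))
    return w
E
python3 - <<'E'
from meas import *
for n in("top","scene"):
    f=np.load(n+"0.npz");p,d=f["p"],f["d"]; w=report(n,d,p)
    z=w[...,2]; s=p.max(-1).astype(int)-p.min(-1)
    # tray: rim + floor: low-saturation bright
    g=p.min(-1)
    for lab,m in (("rim",(z>50)&(z<72)),("cover",(z>10)&(z<24)),("handle",(z>45)&(z<70)&(g<60)),("c_low",(z>38)&(z<54)&(s<40)),("c_hi",(z>76)&(z<100)&(s<40)),("pot",z>100)):
        k,L,st,c=cv2.connectedComponentsWithStats(m.astype(np.uint8))
        for i in range(1,k):
            if st[i,4]<25: continue
            q=w[L==i]; r=cv2.minAreaRect(q[:,:2].astype(np.float32))
            if 150<r[0][0]<850 and abs(r[0][1])<650: print(lab,"px",c[i].round(),"n",st[i,4],"c",np.round(r[0]),"sz",np.round(r[1]),"ang",round(r[2],1),"z",np.median(q[:,2]).round(1))
a=cv2.imread("pics/top0.png")[155:255,250:380]; b=cv2.imread("pics/scene0.png")[175:285,150:260]
cv2.imwrite("pics/c0.png",np.hstack([cv2.resize(a,(450,450),interpolation=2),cv2.resize(b,(350,450),interpolation=2)]))
E
```

```text
top bench z 1.6297014639046665
rim px [421. 119.] n 181 c [ 768. -561.] sz [284.   6.] ang 6.0 z 58.0
rim px [ 58. 177.] n 190 c [606. 608.] sz [  8. 205.] ang 81.6 z 61.9
rim px [314. 201.] n 527 c [ 499. -194.] sz [209. 289.] ang 9.1 z 62.1
rim px [414. 216.] n 993 c [ 475. -518.] sz [ 58. 227.] ang 87.1 z 60.4
rim px [ 95. 207.] n 52 c [505. 492.] sz [26. 68.] ang 67.6 z 59.7
rim px [185. 199.] n 181 c [524. 203.] sz [109.  17.] ang 79.6 z 61.5
rim px [320. 209.] n 230 c [ 481. -217.] sz [58. 81.] ang 9.5 z 60.9
rim px [ 71. 271.] n 226 c [308. 557.] sz [264.   7.] ang 5.7 z 61.7
rim px [ 45. 253.] n 46 c [361. 636.] sz [25. 21.] ang 8.2 z 68.6
rim px [ 51. 269.] n 42 c [312. 619.] sz [17. 23.] ang 9.2 z 58.2
cover px [418. 128.] n 36 c [ 749. -563.] sz [77.  4.] ang 6.6 z 19.5
cover px [422. 152.] n 29 c [ 668. -572.] sz [62.  5.] ang 3.6 z 18.2
cover px [ 63. 179.] n 112 c [605. 608.] sz [  8. 205.] ang 82.0 z 15.5
cover px [187. 201.] n 5689 c [526. 204.] sz [301. 224.] ang 79.2 z 16.4
cover px [309. 196.] n 314 c [ 525. -198.] sz [ 68. 127.] ang 78.9 z 18.8
cover px [330. 199.
[... 5359 characters left out ...]
299.] n 266 c [ 555. -520.] sz [81. 49.] ang 1.3 z 47.4
c_hi px [332. 122.] n 78 c [529. 496.] sz [70. 34.] ang 33.8 z 88.5
c_hi px [196. 220.] n 65 c [ 485. -224.] sz [27. 30.] ang 47.7 z 86.3
c_hi px [136. 362.] n 2306 c [ 708. -607.] sz [317. 153.] ang 43.7 z 98.4
pot px [292.  17.] n 3002 c [367. 307.] sz [ 470. 2274.] ang 27.4 z 252.1
pot px [223.  42.] n 276 c [462. -49.] sz [  50. 1677.] ang 47.7 z 171.2
pot px [315.  75.] n 1157 c [596.  62.] sz [ 317. 1623.] ang 26.4 z 123.6
pot px [334. 114.] n 134 c [516. 513.] sz [71. 70.] ang 18.8 z 110.0
pot px [150. 349.] n 60 c [ 718. -590.] sz [34. 38.] ang 18.9 z 101.2
pot px [138. 371.] n 974 c [ 847. -610.] sz [481. 149.] ang 20.8 z 101.3
```

View pics/c0.png

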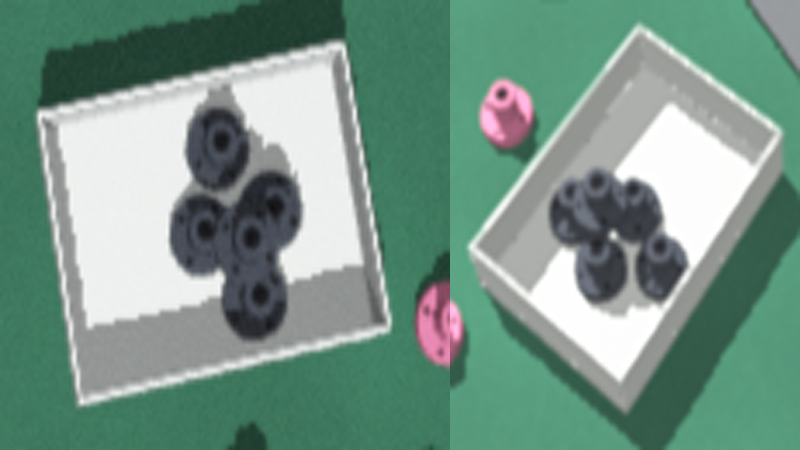

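The crop shows four couplings standing on the tray floor with the fifth on top of three of them; the pink lookalike lies outside. Depth agrees between the two cameras.

| Thing | x (mm) | y (mm) | Note |
|---|---|---|---|
| Tray centre | 500 | -193.5 | x axis at 9.15° |
| E (top, z 88) | 484 | -224 | |
| A | 558 | -205 | |
| B | 511 | -254 | |
| C | 495 | -186 | |
| D | 445 | -238 | |
| Cover | 527 | 204 | x axis at -10.9° |

C can stay where it is, as the middle one. The other four go to the corners.

```bash
cat > st.py <<'E'
from h import *
s=robot.sense(); R=Ro.from_quat(s["eef_rot"]).as_matrix()
print(round(s["t"],2),s["position"].round(1),"yaw",np.degrees(np.arctan2(R[1,0],R[0,0])).round(1),"down",R[:,1].round(3),"F",s["contact_force"].round(1),"gap",round(s["finger_gap"]*88,1),"j6",round(s["joints"][5],2))
E
python3 -m jog '[44,-38,0,0,0,-0.08, 44,-38,0,0,0,-0.08, 44,-38,0,0,0,-0.08, 44,-38,0,0,0,-0.08, 44,-38,0,0,0,-0.08, 44,-38,0,0,0,-0.08, 8,-58,0,0,0,-0.08, 8,-58,0,0,0,-0.08]' 0.4 25
python3 -m jog '[8,-58,0,0,0,-0.08, 8,-58,0,0,0,-0.08, 8,-58,0,0,0,-0.08, 8,-58,0,0,0,-0.08, 8,-58,0,0,0,-0.08, 8,-58,0,0,0,-0.08, 0,0,0,0,0,0, 0,0,0,0,0,0]'
python3 st.py
```

```text
t: 1.1
position: [442.3, 173.5, 235.2]
eef_rot: [-0.672, -0.217, 0.221, 0.673]
contact_force: [1.0, 0.7, -0.5]
finger_gap: 0.6
t: 2.1
position: [489.0, -189.2, 232.9]
eef_rot: [-0.704, -0.042, 0.048, 0.707]
contact_force: [-0.3, -0.1, -0.6]
finger_gap: 0.604
2.1 [ 489.  -189.2  232.9] yaw 7.3 down [-0.009  0.004 -1.   ] F [-0.3 -0.1 -0.6] gap 53.2 j6 -0.72
```

```bash
python3 -m jog '[-5,-35,-20,0,0,0.03, 0,0,0,0,0,0, 0,0,-40,0,0,0, 0,0,-40,0,0,0, 0,0,-35,0,0,0, 0,0,-20,0,0,0, 0,0,0,0,0,0, 0,0,0,0,0,0]'
python3 st.py
```

```text
t: 3.1
position: [486.6, -213.7, 79.1]
eef_rot: [-0.704, -0.06, 0.061, 0.705]
contact_force: [1.1, -0.4, 0.9]
finger_gap: 0.602
3.1 [ 486.6 -213.7   79.1] yaw 9.8 down [-0.002  0.001 -1.   ] F [ 1.1 -0.4  0.9] gap 53.0 j6 -0.81
```

```bash
python3 -m jog '[-3,-10,0,0,0,-0.01, 0,0,0,0,0,0, 0,-2,-8,0,0,0, 0,0,-8,0,0,0, 0,0,0,0,0,0, 0,0,0,0,0,0, 0,0,0,0,0,0, 0,0,0,0,0,0]'
python3 st.py
```

```text
t: 4.1
position: [484.1, -226.7, 64.2]
eef_rot: [0.705, 0.057, -0.056, -0.705]
contact_force: [-0.8, 0.1, -0.6]
finger_gap: 0.601
4.1 [ 484.1 -226.7   64.2] yaw 9.2 down [ 0.001 -0.001 -1.   ] F [-0.8  0.1 -0.6] gap 52.8 j6 -0.82
```

```bash
python3 -m jog '[0,2,0,0,0,0, 0,0,0,0,0,0, 0,0,0,0,0,0, 0,0,0,0,0,0, 0,0,20,0,0,0, 0,0,25,0,0,0, 0,0,0,0,0,0, 0,0,0,0,0,0]' 0.85 25
python3 st.py
```

```text
t: 5.1
position: [483.2, -223.9, 108.4]
eef_rot: [-0.704, -0.056, 0.057, 0.705]
contact_force: [1.3, 0.7, -2.0]
finger_gap: 0.332
5.1 [ 483.2 -223.9  108.4] yaw 9.2 down [-0.002  0.001 -1.   ] F [ 1.3  0.7 -2. ] gap 29.2 j6 -0.82
```

```bash
python3 -m jog '[-18,37,0,0,0,0, -18,37,0,0,0,0, -18,37,0,0,0,0, 0,0,0,0,0,0, 0,0,-30,0,0,0, 0,0,-30,0,0,0, 0,0,0,0,0,0, 0,0,0,0,0,0]'
python3 st.py
```

```text
t: 6.1
position: [427.5, -111.6, 42.3]
eef_rot: [-0.703, -0.054, 0.058, 0.706]
contact_force: [0.8, -0.5, -2.0]
finger_gap: 0.334
6.1 [ 427.5 -111.6   42.3] yaw 9.1 down [-0.007  0.004 -1.   ] F [ 0.8 -0.5 -2. ] gap 29.4 j6 -0.68
```

```bash
python3 -m jog '[5,-1,-8,0,0,0, 0,0,-8,0,0,0, 0,0,0,0,0,0, 0,0,-3,0,0,0, 0,0,-2,0,0,0, 0,0,-1,0,0,0, 0,0,0,0,0,0, 0,0,0,0,0,0]'
python3 st.py
```

```text
t: 7.1
position: [433.9, -113.4, 22.6]
eef_rot: [-0.705, -0.055, 0.057, 0.705]
contact_force: [-0.7, -0.4, -1.4]
finger_gap: 0.33
7.1 [ 433.9 -113.4   22.6] yaw 9.1 down [-0.002  0.001 -1.   ] F [-0.7 -0.4 -1.4] gap 29.0 j6 -0.68
```

```bash
python3 -m jog '[0,0,-1.2,0,0,0, 0,0,0,0,0,0, 0,0,0,0,0,0, 0,0,0,0,0,0, 0,0,0,0,0,0, 0,0,0,0,0,0, 0,0,0,0,0,0, 0,0,0,0,0,0]'
python3 -m jog '[0,0,0,0,0,0, 0,0,0,0,0,0, 0,0,0,0,0,0, 0,0,20,0,0,0, 0,0,35,0,0,0, 41,-30,0,0,0,0, 41,-30,0,0,0,0, 41,-30,0,0,0,0]' 0.45 25
python3 st.py
```

```text
t: 8.1
position: [434.0, -113.4, 22.3]
eef_rot: [-0.705, -0.056, 0.057, 0.705]
contact_force: [-0.9, 0.2, 2.3]
finger_gap: 0.335
t: 9.1
position: [558.2, -204.0, 79.6]
eef_rot: [-0.704, -0.056, 0.058, 0.705]
contact_force: [-0.5, -0.4, 0.5]
finger_gap: 0.548
9.1 [ 558.2 -204.    79.6] yaw 9.2 down [-0.003  0.002 -1.   ] F [-0.5 -0.4  0.5] gap 48.2 j6 -0.71
```

```bash
python3 -m jog '[0,-1,-18,0,0,0, 0,0,-18,0,0,0, 0,0,-15,0,0,0, 0,0,-5,0,0,0, 0,0,0,0,0,0, 0,0,0,0,0,0, 0,0,0,0,0,0, 0,0,0,0,0,0]'
python3 st.py
```

```text
t: 10.1
position: [558.2, -205.2, 21.0]
eef_rot: [-0.704, -0.056, 0.057, 0.705]
contact_force: [-0.0, 0.5, 0.3]
finger_gap: 0.551
10.1 [ 558.2 -205.2   21. ] yaw 9.2 down [-0.003  0.001 -1.   ] F [-0.   0.5  0.3] gap 48.5 j6 -0.71
```

```bash
python3 -m jog '[0,0,0,0,0,0, 0,0,0,0,0,0, 0,0,0,0,0,0, 0,0,0,0,0,0, 0,0,25,0,0,0, 0,0,20,0,0,0, -9,54,0,0,0,0, -9,54,0,0,0,0]' 0.85 25
python3 -m jog '[0,0,0,0,0,0, 0,0,-20,0,0,0, 0,0,-16,0,0,0, 0,0,0,0,0,0, 0,0,0,0,0,0, 0,0,0,0,0,0, 0,0,0,0,0,0, 0,0,0,0,0,0]'
python3 st.py
```

```text
t: 11.1
position: [539.7, -97.8, 66.3]
eef_rot: [-0.704, -0.054, 0.056, 0.706]
contact_force: [0.5, 0.7, -1.9]
finger_gap: 0.332
t: 12.1
position: [540.2, -97.2, 31.0]
eef_rot: [-0.705, -0.055, 0.056, 0.705]
contact_force: [-0.3, -0.0, -2.1]
finger_gap: 0.334
12.1 [540.2 -97.2  31. ] yaw 9.0 down [-0.001  0.    -1.   ] F [-0.3 -0.  -2.1] gap 29.4 j6 -0.55
```

```bash
python3 -m jog '[0,0,-6,0,0,0, 0,0,-3,0,0,0, 0,0,-1,0,0,0, 0,0,-1,0,0,0, 0,0,0,0,0,0, 0,0,0,0,0,0, 0,0,0,0,0,0, 0,0,0,0,0,0]'
python3 -m jog '[0,0,0,0,0,0, 0,0,0,0,0,0, 0,0,0,0,0,0, 0,0,30,0,0,0, 0,0,35,0,0,0, -10,-52,0,0,0,0, -10,-52,0,0,0,0, -10,-52,0,0,0,0]' 0.45 25
python3 st.py
```

```text
t: 13.1
position: [540.5, -97.2, 21.3]
eef_rot: [0.705, 0.056, -0.056, -0.705]
contact_force: [-1.2, 0.2, 1.3]
finger_gap: 0.327
t: 14.1
position: [510.3, -254.2, 88.6]
eef_rot: [0.705, 0.058, -0.058, -0.704]
contact_force: [0.4, -0.9, -0.7]
finger_gap: 0.546
14.1 [ 510.3 -254.2   88.6] yaw 9.4 down [ 0.001 -0.001 -1.   ] F [ 0.4 -0.9 -0.7] gap 48.0 j6 -0.83
```

```bash
python3 -m jog '[0,-1,-22,0,0,0, 0,0,-22,0,0,0, 0,0,-16,0,0,0, 0,0,-7,0,0,0, 0,0,0,0,0,0, 0,0,0,0,0,0, 0,0,0,0,0,0, 0,0,0,0,0,0]'
python3 st.py
```

```text
t: 15.1
position: [510.2, -260.2, 21.6]
eef_rot: [0.707, 0.058, -0.054, -0.703]
contact_force: [0.2, 0.1, -0.0]
finger_gap: 0.551
15.1 [ 510.2 -260.2   21.6] yaw 9.1 down [ 0.005 -0.005 -1.   ] F [ 0.2  0.1 -0. ] gap 48.5 j6 -0.84
```

Y drifted 5 mm; I'll correct that, then grip.

```bash
python3 -m jog '[0,5,0,0,0,0, 0,0,0,0,0,0, 0,0,0,0,0,0, 0,0,0,0,0,0, 0,0,0,0,0,0, 0,0,0,0,0,0, 0,0,0,0,0,0, 0,0,0,0,0,0]' - 25
python3 -m jog '[0,0,0,0,0,0, 0,0,0,0,0,0, 0,0,0,0,0,0, 0,0,0,0,0,0, 0,0,20,0,0,0, 29,-9,0,0,0,0, 29,-9,0,0,0,0, 0,0,0,0,0,0]' 0.85 25
python3 st.py
```

```text
t: 16.1
position: [510.3, -254.9, 22.0]
eef_rot: [0.707, 0.058, -0.054, -0.703]
contact_force: [-0.2, 0.3, 0.9]
finger_gap: 0.55
t: 17.1
position: [568.8, -272.7, 41.7]
eef_rot: [0.706, 0.057, -0.055, -0.704]
contact_force: [0.7, -0.2, -2.7]
finger_gap: 0.33
17.1 [ 568.8 -272.7   41.7] yaw 9.1 down [ 0.003 -0.003 -1.   ] F [ 0.7 -0.2 -2.7] gap 29.0 j6 -0.79
```

```bash
python3 -m jog '[0,0,-9,0,0,0, 0,0,-6,0,0,0, 0,0,-3,0,0,0, 0,0,-1.5,0,0,0, 0,0,-1,0,0,0, 0,0,0,0,0,0, 0,0,0,0,0,0, 0,0,0,0,0,0]'
python3 -m jog '[0,0,0,0,0,0, 0,0,0,0,0,0, 0,0,0,0,0,0, 0,0,25,0,0,0, 0,0,30,0,0,0, -41,12,0,0,0,0, -41,12,0,0,0,0, -41,11,0,0,0,0]' 0.45 25
python3 st.py
```

```text
t: 18.1
position: [566.3, -271.6, 21.9]
eef_rot: [0.706, 0.056, -0.055, -0.704]
contact_force: [-0.0, 0.1, 0.5]
finger_gap: 0.335
t: 19.1
position: [441.9, -236.6, 78.1]
eef_rot: [0.707, 0.057, -0.055, -0.703]
contact_force: [-0.5, -0.7, -0.4]
finger_gap: 0.546
19.1 [ 441.9 -236.6   78.1] yaw 9.1 down [ 0.004 -0.004 -1.   ] F [-0.5 -0.7 -0.4] gap 48.1 j6 -0.89
```

```bash
python3 -m jog '[4,-1,-18,0,0,0, 0,0,-16,0,0,0, 0,0,-15,0,0,0, 0,0,-4,0,0,0, 0,0,-1,0,0,0, 0,0,0,0,0,0, 0,0,0,0,0,0, 0,0,0,0,0,0]'
python3 st.py
```

```text
t: 20.1
position: [448.5, -239.3, 27.1]
eef_rot: [0.71, 0.061, -0.05, -0.7]
contact_force: [1.4, 0.3, -0.8]
finger_gap: 0.548
20.1 [ 448.5 -239.3   27.1] yaw 9.0 down [ 0.017 -0.012 -1.   ] F [ 1.4  0.3 -0.8] gap 48.2 j6 -0.88
```

```bash
python3 -m jog '[-3,1,-3,0.012,0.017,0, 0,0,-2,0,0,0, 0,0,0,0,0,0, 0,0,0,0,0,0, 0,0,0,0,0,0, 0,0,0,0,0,0, 0,0,0,0,0,0, 0,0,0,0,0,0]'
python3 st.py
```

```text
t: 21.1
position: [448.5, -239.6, 24.1]
eef_rot: [0.707, 0.057, -0.053, -0.703]
contact_force: [2.8, 0.7, 1.8]
finger_gap: 0.549
21.1 [ 448.5 -239.6   24.1] yaw 8.9 down [ 0.007 -0.004 -1.   ] F [2.8 0.7 1.8] gap 48.4 j6 -0.88
```

```bash
python3 -m jog '[0,0,0,0,0,0, 0,0,0,0,0,0, -1,0,-1,0.005,0.007,0, 0,0,-1,0,0,0, 0,0,0,0,0,0, 0,0,0,0,0,0, 0,0,0,0,0,0, 0,0,0,0,0,0]' 0.55 25
python3 st.py
```

```text
t: 22.1
position: [446.2, -239.1, 21.4]
eef_rot: [-0.704, -0.054, 0.056, 0.706]
contact_force: [-0.0, -0.8, 0.2]
finger_gap: 0.449
22.1 [ 446.2 -239.1   21.4] yaw 8.9 down [-0.004  0.003 -1.   ] F [-0.  -0.8  0.2] gap 39.5 j6 -0.88
```

```bash
python3 -m jog '[0,0,0,0,0,0, 0,0,0,0,0,0, 0,0,0,0,0,0, 0,0,0,0,0,0, 0,0,20,0,0,0, 8,-25,0,0,0,0, 8,-25,0,0,0,0, 0,0,0,0,0,0]' 0.85 25
python3 st.py
```

```text
t: 23.1
position: [461.9, -289.4, 41.4]
eef_rot: [-0.703, -0.053, 0.057, 0.707]
contact_force: [0.3, 1.6, -2.1]
finger_gap: 0.335
23.1 [ 461.9 -289.4   41.4] yaw 9.0 down [-0.006  0.005 -1.   ] F [ 0.3  1.6 -2.1] gap 29.5 j6 -0.93
```

```bash
python3 -m jog '[0,0,-9,0,0,0, 0,0,-6,0,0,0, 0,0,-3,0,0,0, 0,0,-1.5,0,0,0, 0,0,-1,0,0,0, 0,0,0,0,0,0, 0,0,0,0,0,0, 0,0,0,0,0,0]'
python3 -m jog '[0,0,0,0,0,0, 0,0,0,0,0,0, 0,0,0,0,0,0, 0,0,25,0,0,0, 0,0,35,0,0,0, 0,0,50,0,0,0, 0,60,20,0,0,0, 0,60,0,0,0,0]' 0.53 25
python3 -m jog '[8,60,0,0,0,-0.06, 8,60,0,0,0,-0.06, 8,60,0,0,0,-0.06, 8,60,0,0,0,-0.06, 8,60,0,0,0,-0.06, 8,60,0,0,0,-0.05, 0,0,0,0,0,0, 0,0,0,0,0,0]' 0.4 50
python3 - <<'E'
import st
from h import *
p,d=robot.capture("top");w=world("top",d);z=w[...,2];s=p.max(-1).astype(int)-p.min(-1)
m=((z>38)&(z<54)&(s<40)&(abs(w[...,0]-500)<125)&(abs(w[...,1]+194)<150)).astype(np.uint8)
k,L,sta,c=cv2.connectedComponentsWithStats(m)
P=[]
for i in range(1,k):
    if sta[i,4]<25: continue
    q=w[L==i]; r=cv2.minAreaRect(q[:,:2].astype(np.float32)); e=np.array(r[0])-[500,-193.5]; a=np.radians(9.15)
    print("px",c[i].round(),sta[i,4],np.round(r[0]),np.round(r[1]),"tray",round(e@[np.cos(a),np.sin(a)]),round(e@[-np.sin(a),np.cos(a)]),"z",np.percentile(q[:,2],[10,50,90]).round(1))
cv2.imwrite("pics/t1.png",cv2.resize(p[130:260,120:390],(800,385),interpolation=2))
E
```

```text
t: 24.1
position: [460.6, -286.4, 21.5]
eef_rot: [-0.703, -0.054, 0.059, 0.707]
contact_force: [-0.5, 0.0, 0.1]
finger_gap: 0.335
t: 25.1
position: [460.6, -167.6, 154.2]
eef_rot: [-0.703, -0.052, 0.056, 0.707]
contact_force: [0.0, -0.4, -0.8]
finger_gap: 0.469
t: 26.1
position: [507.7, 207.0, 155.3]
eef_rot: [-0.701, 0.073, -0.072, 0.706]
contact_force: [0.3, -0.4, -0.7]
finger_gap: 0.6
26.1 [507.7 207.  155.3] yaw -11.7 down [-0.     0.006 -1.   ] F [ 0.3 -0.4 -0.7] gap 52.8 j6 0.37
px [352. 191.] 38 [ 542. -329.] [99.  3.] tray 20 -140 z [39.7 45.1 51. ]
px [334. 184.] 67 [ 564. -270.] [27. 28.] tray 51 -86 z [43.3 47.4 52.2]
px [280. 193.] 67 [537. -98.] [26. 27.] tray 52 89 z [42.1 46.8 51.7]
px [309. 206.] 70 [ 493. -187.] [27. 28.] tray -6 7 z [42.4 47.1 51.7]
px [339. 216.] 72 [ 458. -283.] [27. 29.] tray -56 -82 z [42.2 47.4 51.5]
px [286. 226.] 66 [ 431. -113.] [26. 26.] tray -55 90 z [43.1 47.8 51.9]
```

View pics/t1.png

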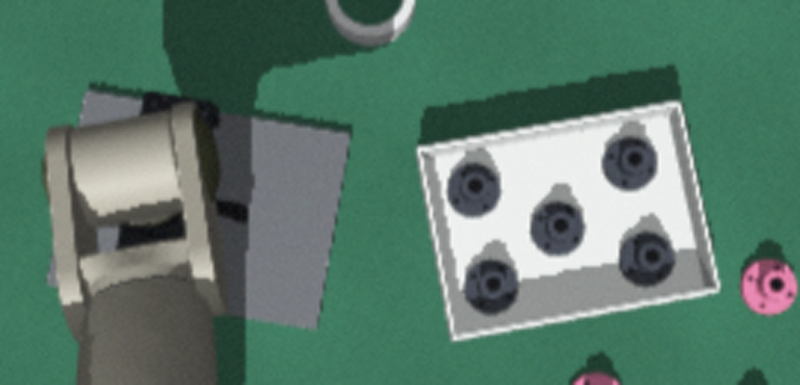

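Picture: all five couplings stand apart at (474,186), (630,160), (557,222), (492,283) and (648,255) in the crop. Hub tops are at about 47 mm and the closest centres are over 95 mm apart. The arm's hub positions show the top camera reads x about 2.7 mm low, so in the arm's frame the handle is at about (528,204). I'm going for the handle next.

```bash
python3 -m jog '[20,-3,-5,0.006,0,0.013, 0,0,0,0,0,0, 0,0,-35,0,0,0, 0,0,-35,0,0,0, 0,0,-12,0,0,0, 0,0,0,0,0,0, 0,0,0,0,0,0, 0,0,0,0,0,0]'
python3 st.py
```

```text
t: 27.15
position: [528.0, 198.2, 71.1]
eef_rot: [-0.699, 0.07, -0.072, 0.708]
contact_force: [0.7, 0.0, 0.8]
finger_gap: 0.6
27.15 [528.  198.2  71.1] yaw -11.5 down [ 0.005  0.013 -1.   ] F [0.7 0.  0.8] gap 52.8 j6 0.34
```

```bash
python3 -m jog '[0,5,-10,-0.013,0.005,0.01, 0,0,-14,0,0,0, 0,0,-12,0,0,0, 0,0,-2,0,0,0, 0,0,0,0,0,0, 0,0,0,0,0,0, 0,0,0,0,0,0, 0,0,0,0,0,0]'
python3 st.py
```

```text
t: 28.15
position: [528.3, 203.8, 31.2]
eef_rot: [0.704, -0.067, 0.068, -0.704]
contact_force: [-0.3, 0.8, -0.1]
finger_gap: 0.6
28.15 [528.3 203.8  31.2] yaw -10.9 down [ 0.001 -0.001 -1.   ] F [-0.3  0.8 -0.1] gap 52.8 j6 0.35
```

Well placed and vertical. I'll close on the bar, then lift slowly.

```bash
python3 -m jog '[0,0,0,0,0,0, 0,0,0,0,0,0, 0,0,0,0,0,0, 0,0,0,0,0,0, 0,0,0,0,0,0, 0,0,0,0,0,0, 0,0,0,0,0,0, 0,0,0,0,0,0]' 1 50
python3 -m jog '[0,0,8,0,0,0, 0,0,12,0,0,0, 0,0,15,0,0,0, 0,0,20,0,0,0, 0,0,20,0,0,0, 0,0,20,0,0,0, 0,0,0,0,0,0, 0,0,0,0,0,0]'
python3 st.py
```

```text
t: 29.15
position: [528.1, 203.8, 31.4]
eef_rot: [0.704, -0.067, 0.067, -0.704]
contact_force: [-1.1, -0.4, 0.3]
finger_gap: 0.173
t: 30.15
position: [526.9, 203.6, 132.9]
eef_rot: [0.704, -0.067, 0.067, -0.704]
contact_force: [-0.5, 0.1, -4.7]
finger_gap: 0.17
30.15 [526.9 203.6 132.9] yaw -10.9 down [ 0.    -0.001 -1.   ] F [-0.5  0.1 -4.7] gap 15.0 j6 0.35
```

```bash
python3 -m jog '[-2,-15,0,0,0,0.02, -2,-30,0,0,0,0.03, -2,-33,0,0,0,0.03, -2,-33,0,0,0,0.03, -2,-33,0,0,0,0.03, -2,-33,0,0,0,0.03, -2,-33,0,0,0,0.03, -2,-33,0,0,0,0.03]'
python3 -m jog '[-2,-33,0,0,0,0.03, -2,-33,0,0,0,0.03, -2,-33,0,0,0,0.03, -2,-25,0,0,0,0.02, -1,-20,0,0,0,0.01, 0,-10,0,0,0,0, 0,0,0,0,0,0, 0,0,0,0,0,0]'
python3 st.py
```

```text
t: 31.15
position: [506.8, -44.6, 126.7]
eef_rot: [0.707, 0.014, -0.022, -0.707]
contact_force: [-0.2, -0.1, -4.1]
finger_gap: 0.168
t: 32.15
position: [494.8, -203.8, 121.4]
eef_rot: [-0.703, -0.054, 0.067, 0.706]
contact_force: [0.8, -0.1, -4.5]
finger_gap: 0.17
32.15 [ 494.8 -203.8  121.4] yaw 9.9 down [-0.019  0.003 -1.   ] F [ 0.8 -0.1 -4.5] gap 15.0 j6 -0.78
```

```bash
python3 -m jog '[4,6,0,-0.003,-0.019,-0.012, 3,4,0,0,0,0, 0,0,0,0,0,0, 0,0,0,0,0,0, 0,0,0,0,0,0, 0,0,0,0,0,0, 0,0,0,0,0,0, 0,0,0,0,0,0]'
python3 - <<'E'
import st
from h import *
for n in("top","scene"):
    p,d=robot.capture(n); w=world(n,d); z=w[...,2]; s=p.max(-1).astype(int)-p.min(-1)
    m=(abs(z-104)<14)&(s<25)&(abs(w[...,0]-500)<180)&(abs(w[...,1]+194)<200)
    m=cv2.morphologyEx(m.astype(np.uint8),cv2.MORPH_OPEN,np.ones((3,3)))
    q=w[m>0]; A=np.c_[q[:,:2]-[500,-194],np.ones(len(q))]; f=np.linalg.lstsq(A,q[:,2],rcond=None)[0]
    r=cv2.minAreaRect(q[:,:2].astype(np.float32)); print(n,m.sum(),np.round(r[0],1),np.round(r[1]),round(r[2],1),"plane",f.round(3))
    cv2.imwrite(f"pics/{n}2.png",p)
a=cv2.imread("pics/top2.png")[130:270,230:400]; b=cv2.imread("pics/scene2.png")[140:290,120:290]
cv2.imwrite("pics/c2.png",np.hstack([cv2.resize(a,(400,400),interpolation=2),cv2.resize(b,(400,400),interpolation=2)]))
E
```

```text
t: 33.15
position: [502.4, -191.4, 121.5]
eef_rot: [-0.705, -0.057, 0.056, 0.705]
contact_force: [-0.2, -0.2, -5.1]
finger_gap: 0.168
33.15 [ 502.4 -191.4  121.5] yaw 9.2 down [ 0.001  0.001 -1.   ] F [-0.2 -0.2 -5.1] gap 14.8 j6 -0.75
top 2875 [ 501.  -191.7] [220. 300.] 9.5 plane [2.00000e-03 0.00000e+00 1.06607e+02]
scene 3663 [ 502.6 -191.1] [221. 302.] 9.5 plane [4.00000e-03 1.00000e-03 1.04821e+02]
```

View pics/c2.png

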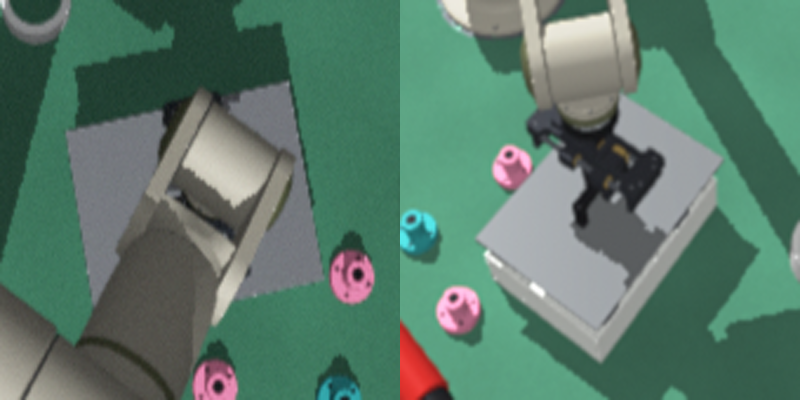

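The picture shows the cover over the tray and nearly aligned. Measured against the rim, the cover is off by (+1.8,+2.2) mm and about +0.3°. I'll correct that and lower to just above the rim.

```bash
python3 -m jog '[-2,-2,0,0,0,-0.004, 0,0,0,0,0,0, 0,0,-8,0,0,0, 0,0,-8,0,0,0, 0,0,-5,0,0,0, 0,0,0,0,0,0, 0,0,0,0,0,0, 0,0,0,0,0,0]'
python3 st.py
```

```text
t: 34.25
position: [500.1, -193.5, 98.7]
eef_rot: [-0.705, -0.056, 0.055, 0.705]
contact_force: [0.4, -0.4, -3.5]
finger_gap: 0.171
34.25 [ 500.1 -193.5   98.7] yaw 9.0 down [ 0.001  0.001 -1.   ] F [ 0.4 -0.4 -3.5] gap 15.0 j6 -0.75
```

```bash
python3 -m jog '[0.3,0,-3,0,0,0, 0,0,-3,0,0,0, 0,0,-2,0,0,0, 0,0,-2,0,0,0, 0,0,-2,0,0,0, 0,0,-1,0,0,0, 0,0,0,0,0,0, 0,0,0,0,0,0]'
python3 st.py
```

```text
t: 35.25
position: [500.6, -193.6, 85.0]
eef_rot: [-0.705, -0.056, 0.055, 0.705]
contact_force: [-0.2, 0.4, -4.7]
finger_gap: 0.169
35.25 [ 500.6 -193.6   85. ] yaw 9.0 down [ 0.001  0.001 -1.   ] F [-0.2  0.4 -4.7] gap 14.9 j6 -0.75
```

Feet are inside the rim with no contact force. The last ~1.6 mm comes next.

```bash
python3 -m jog '[0,0,-0.8,0,0,0, 0,0,0,0,0,0, 0,0,-0.8,0,0,0, 0,0,0,0,0,0, 0,0,-0.6,0,0,0, 0,0,0,0,0,0, 0,0,0,0,0,0, 0,0,0,0,0,0]'
python3 st.py
```

```text
t: 36.25
position: [500.7, -193.6, 83.5]
eef_rot: [0.705, 0.056, -0.055, -0.705]
contact_force: [-0.6, 1.1, -1.1]
finger_gap: 0.169
36.25 [ 500.7 -193.6   83.5] yaw 9.0 down [ 0.002 -0.    -1.   ] F [-0.6  1.1 -1.1] gap 14.9 j6 -0.75
```

The rim now carries most of the weight. I'll press down a hair more, release and retreat.

```bash
python3 -m jog '[0,0,-0.6,0,0,0, 0,0,0,0,0,0, 0,0,0,0,0,0, 0,0,0,0,0,0, 0,0,0,0,0,0, 0,0,0,0,0,0, 0,0,0,0,0,0, 0,0,0,0,0,0]'
python3 -m jog '[0,0,0,0,0,0, 0,0,0,0,0,0, 0,0,0,0,0,0, 0,0,0,0,0,0, 0,0,10,0,0,0, 0,0,20,0,0,0, 0,0,30,0,0,0, 0,0,40,0,0,0]' 0.3 20
python3 -m jog '[0,60,20,0,0,0, 0,60,0,0,0,0, 0,60,0,0,0,0, 0,60,0,0,0,0, 0,60,0,0,0,0, 0,30,0,0,0,0, 0,0,0,0,0,0, 0,0,0,0,0,0]'
python3 - <<'E'
import st
from h import *
for n in("top","scene"):
    p,d=robot.capture(n); w=world(n,d); z=w[...,2]; s=p.max(-1).astype(int)-p.min(-1)
    m=(abs(z-67)<12)&(s<25)&(abs(w[...,0]-500)<180)&(abs(w[...,1]+194)<200)
    m=cv2.morphologyEx(m.astype(np.uint8),cv2.MORPH_OPEN,np.ones((3,3)))
    q=w[m>0]; A=np.c_[q[:,:2]-[500,-194],np.ones(len(q))]; f=np.linalg.lstsq(A,q[:,2],rcond=None)[0]
    r=cv2.minAreaRect(q[:,:2].astype(np.float32)); print(n,m.sum(),np.round(r[0],1),np.round(r[1]),round(r[2],1),"plane",f.round(4))
    cv2.imwrite(f"pics/{n}3.png",p)
a=cv2.imread("pics/top3.png")[130:270,230:400]; b=cv2.imread("pics/scene3.png")[140:290,120:290]
cv2.imwrite("pics/c3.png",np.hstack([cv2.resize(a,(400,400),interpolation=2),cv2.resize(b,(400,400),interpolation=2)]))
E
```

```text
t: 37.25
position: [500.7, -193.6, 83.4]
eef_rot: [0.705, 0.056, -0.055, -0.705]
contact_force: [-1.0, 1.5, 0.6]
finger_gap: 0.169
t: 38.25
position: [500.5, -193.5, 186.1]
eef_rot: [-0.705, -0.056, 0.055, 0.705]
contact_force: [0.2, -0.6, 0.6]
finger_gap: 0.698
t: 39.25
position: [500.3, 143.2, 215.4]
eef_rot: [0.707, 0.06, -0.049, -0.703]
contact_force: [-0.2, 0.7, 0.7]
finger_gap: 0.698
39.25 [500.3 143.2 215.4] yaw 8.9 down [ 0.015 -0.003 -1.   ] F [-0.2  0.7  0.7] gap 61.4 j6 -0.1
top 6338 [ 499.9 -193.6] [221. 300.] 9.2 plane [ 1.00000e-03 -6.00000e-04  6.86352e+01]
scene 4429 [ 500.8 -193.5] [221. 302.] 9.3 plane [1.10000e-03 6.00000e-04 6.67526e+01]
```

View pics/c3.png

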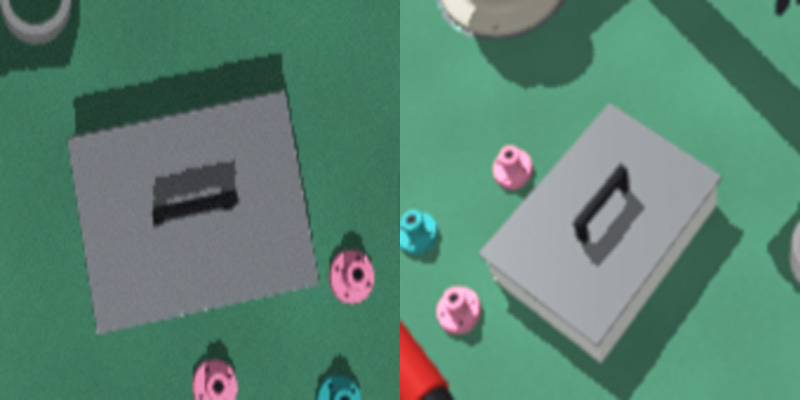

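The picture shows the cover seated on the tray, handle at (195,210) in the left crop. Its centre is within 1 mm of the tray's, the plane's slope is about 0.001, the plate top is at about 67 mm and the arm is clear. Handing in.

```bash
python3 -c "
from workcell import robot
print(robot.sign_off())"
```

```text
the job is handed in; nothing more can be done
None
```

I spread the five couplings and seated the cover on the tray, then handed the job in at about 39 s; sign-off gives no verdict. I moved four couplings by their hubs to the tray's corners and left the fifth, already near the middle, where it was. I then lifted the cover by its handle and lowered it onto the tray.

**Couplings:** The last depth check, before the cover went on, put them at tray x, y of (51,-86), (52,89), (-6,7), (-56,-82) and (-55,90) mm. Hub tops read about 47 mm, where 46 was expected. The closest centres are over 95 mm apart. They could not be seen again once covered.

**Cover:** After release, both cameras put it within about 1 mm of the tray's centre and 0.2° of its angle. Tilt was about 0.001 rad. The top face read 67 to 69 mm, where 67 was expected. The arm was clear of everything.

**What disagreed:**
- The two cameras differ by 1 to 3 mm.
- The top camera reads x about 2.7 mm lower than the arm, which I corrected when gripping the handle.
- A finger brushed the tray wall lightly (about 3 N) while reaching for one coupling; I narrowed the opening to clear it.

I did not re-measure the pot, heat gun and tape roll at the end. The arm kept clear of them and showed no unexpected contact.

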